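Find the rocking pot cap and press it home

TASK

One of the four round grey caps on the pots in the plywood board has not been pressed home and rocks. With closed fingertips press lightly on the outer part of one cap after another until you find the one that rocks, then press that one firmly down on its middle until it sits fully home and level, and draw back clear. Push none of the sound caps hard (they break), pull no cap up, and leave everything else where it is.

Things in the scene. Friction and masses are not known exactly. Their poses are not given: they have to be found in the camera images.
- spot_1 (a point): upper face of the plywood board (25 mm thick), on the axis of its near right pot. Axes of each spot: x along the board's 290 mm side, away from the robot, y left along its 400 mm side, z up; pots 140 mm apart. Here stands a fixed black pot under a grey cap 96 mm across. The cap's flat top lies 44 to 55 mm above this point (height tells nothing); a collar 32 mm across in its middle stands 5 mm higher
- spot_2 (a point): upper face of the plywood board (25 mm thick), on the axis of its near left pot. Pot and cap as at spot_1; all four look alike and any may be the loose one. A sound cap never tilts: wherever pressed it goes straight down about 1 mm for each 4 N and springs back; pressed more than 4 mm (16 N) it breaks
- spot_3 (a point): upper face of the plywood board (25 mm thick), on the axis of its far right pot. Pot and cap as at spot_1. The loose cap, pressed lightly 35 mm from its middle, tilts: about 0.4 N per mm there, up to about 5.5 mm, then its edge meets the pot; let go, it swings back level
- spot_4 (a point): upper face of the plywood board (25 mm thick), on the axis of its far left pot. Pot and cap as at spot_1. Seating the loose cap takes 16 to 20 N straight down on its collar: it goes 6.5 mm down, stops firmly and stays
- loose_seat (a joint): how far the loose cap (whichever spot it is at) has been pressed down onto its pot: 0 m at the start, 0.0065 fully home; negative if pulled up (possible by 30 mm, not wanted)
- loose_rock_x (a joint): tilt of the loose cap about its x axis (that of the spot points), rad: 0 level, up to about 0.16 either way while unseated; positive: its y side is up
- loose_rock_y (a joint): tilt of the loose cap about its y axis (that of the spot points), rad: 0 level, up to about 0.16 either way while unseated; positive: its x side is down
- sound_1 (a joint): how far one of the three sound caps is pressed down, m: 0 at rest, springs back; its number says nothing about the spot
- sound_2 (a joint): how far one of the three sound caps is pressed down, m: 0 at rest, springs back; its number says nothing about the spot
- sound_3 (a joint): how far one of the three sound caps is pressed down, m: 0 at rest, springs back; its number says nothing about the spot
- stub: upright brown wooden trunk stub, 28 mm across, 45 mm high, standing among the pots at the middle of the board; a bystander; origin at the centre of its underside
- tape: yellow tape roll lying flat on the board's left margin, 68 mm across, 20 mm high; a bystander; origin at the centre of its underside
- plug: upright cork plug, 26 mm across, 30 mm high, on the board's right margin; a bystander; origin at the centre of its underside
- glue: amber glue bottle, 60 mm across, 150 mm high, left of the board on the table; a bystander; origin at the centre of its underside
- driver: screwdriver with a red handle lying to the right of the board on the table; a bystander; origin at the centre of its underside (near the middle of its length)

How it is judged:
By the outcome, as a careful person would: the job done as asked, in the order asked, and still so for the second after the job is handed in, with the robot touching nothing.
It also fails if it takes over 58 s, if anything falls off the work surface, if the arm or the gripper's body presses on something with over 40 N, if the wrist force passes 120 N, or if a joint passes its speed limit or range.

ROBOT

A 6-joint arm with a two-finger parallel gripper is mounted at the origin on the work surface. World frame = base frame: x ahead of the robot, y to its left, z up, the work surface at z = 0. Lengths are in m, angles in rad, forces in N, time in s.
With the tool pointing down it reaches from about 0.275 to 0.75 m from the base axis. Payload 10.2 kg.
Tool frame: the origin (TCP) lies between the finger pads; the fingertips stand 11 mm ahead of it and the grasp point (between the pads) lies 8 mm behind it; z points along the fingers, y is the line along which they close (so a half turn about z gives the same grasp; the last joint's range is limited). The gripper opens to 85 mm and grips with 20 to 120 N. Pads are 22 mm wide; open, the fingers measure 114 mm over their backs; the gripper's body (76 mm by 85 mm) begins 54 mm behind the grasp point. The pads swing forward as they close: fully open they stand 13 mm farther back than shut.
Start: joints at [1.107, 0.313, 1.498, -0, 1.331, -0.223], TCP at [0.125, 0.51, 0.242] pointing down, gripper open.
Joint ranges: [-2.94, 2.94], [-0.97, 2.17], [0.19, 2.56], [-1.23, 4.37], [0.02, 3.11], [-2.88, 2.88]. Speed limits (rad/s): [2.39, 2.39, 3.01, 3.14, 3.14, 3.14].

INTERFACE

Orientations are given as a unit quaternion [w, x, y, z].
In Python, from bench import manip gives the robot as it stands.
- The arm moves only by the shell command python3 -m handwheel 'ROWS'. ROWS is JSON, a list of rows, each an object with "grip": the finger opening in m, from 0 to 0.0854; "dp": the shift along the tool's x, y, z in m, a list of three; "twist": the turn about the tool's z in degrees. A call has 1 to 8 rows; each row is the pose to reach, as a shift and turn from the pose commanded when the call began, along the tool's axes at that moment; what a row does not reach only later rows make up. A row lasts 1/12 s, in which the tool goes at most 41.7 mm and 7.16 degrees, less where a joint would pass 70% of its speed; a pose out of reach is approached as far as the arm can. A call with a gripper value outside its range is refused whole. The fingers move at their own pace and stop on an object; the grip force is fixed at half the most. Time passes only in rows, so rows that repeat a pose let the fingers close. It gives the time, the measured TCP pose, the force, the opening and the grip force at its end, in the units of the state.
- manip.sense(): the state, without advancing time (a new reading comes with each control period).
- manip.read_camera(name): name is "scene" or "top"; returns a dict with "img" (480x640x3 uint8, blue, green, red), "fx", "fy", "cx", "cy" (pixels), "R" (3x3) and "t" (3): a world point X has camera coordinates R X + t. Camera axes: x right, y down, z forward; pixel columns grow to the right and rows downward; lengths in m; the calibration is good to about 2 mm. A picture is of the moment at which its call begins. There is no depth.
- manip.job_done(): hands the job in; it is judged then, once.
The state is a dict: "clock": time; "q": joint angles; "dq": joint speeds; "joint_efforts": joint torques, N m; "tool_pos": TCP position; "orientation": TCP orientation; "wrist_force": force on the tool from outside, world axes, zero at the start; "wrist_torque": the same for the moment, N m; "finger_gap": finger opening in m; "grasp_force": force on a finger pad.
Only numpy, scipy, OpenCV 4.12 (cv2) and the standard library are available. Lean on these libraries where they do the work, as an engineer would, in place of code of your own. Each camera call takes 0.05 s, during which the arm holds its last target. There are 200 camera calls.

## Working session

There is one attempt and no reset: what is moved stays moved. The work goes in short steps, Python scripts to look and compute and a shell command to move; the robot and the scene stay as the last step left them, time stands still between calls to the robot, and variables do not carry over. Pictures are saved under pics/ and viewed, at most 10 in all, crops included, and the job is handed in when it is done.

```bash
mkdir -p pics
python3 - <<'E'
from bench import manip
import cv2
for n in ("scene","top"):
    c=manip.read_camera(n); cv2.imwrite(f"pics/{n}0.png",c["img"]); print(n,c["fx"],c["fy"],c["cx"],c["cy"],c["R"],c["t"])
s=manip.sense();print(s)
E
```

```text
scene 452.24524253972595 452.24524253972595 312.9073303327637 238.01714470213275 [[-0.08468674  0.99638175  0.00718105]
 [ 0.80996102  0.073036   -0.58191828]
 [-0.58033723 -0.0434644  -0.81321556]] [ 0.05140634 -0.42906082  1.47893368]
top 457.35815348349956 457.35815348349956 324.9634670941843 243.58999878424413 [[ 2.54211704e-02 -9.99670418e-01  3.58051667e-03]
 [-9.94436656e-01 -2.56540009e-02 -1.02164623e-01]
 [ 1.02222805e-01 -9.63452744e-04 -9.94761062e-01]] [-0.02510598  0.57554765  1.15926408]
{'clock': 0.1, 'q': array([ 1.10657262e+00,  3.13393108e-01,  1.49833598e+00,  2.25365755e-06,
        1.33102159e+00, -2.23397988e-01]), 'dq': array([ 0.00115689, -0.00029235, -0.00200298, -0.00039806,  0.000135  ,
        0.0005489 ]), 'joint_efforts': array([ 2.55412764e-03, -4.12903154e+01, -2.60146129e+01, -1.13709473e-04,
        2.91497730e-03, -3.47468657e-06]), 'tool_pos': array([0.12512729, 0.50965122, 0.24180224]), 'orientation': array([-1.96203247e-04,  1.20122336e-01,  9.92758928e-01, -5.44760407e-04]), 'wrist_force': array([0.54271507, 0.31163923, 0.92938968]), 'wrist_torque': array([-0.04552452, -0.01442449,  0.01955655]), 'grasp_force': 0.0, 'finger_gap': 0.08540905066326637}
```

View pics/top0.png

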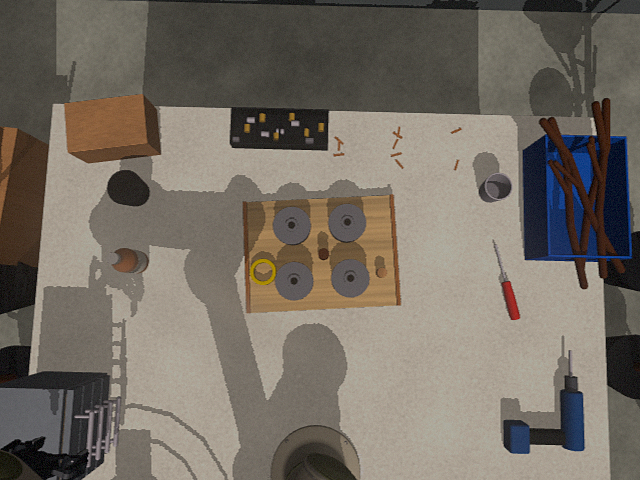

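View pics/scene0.png

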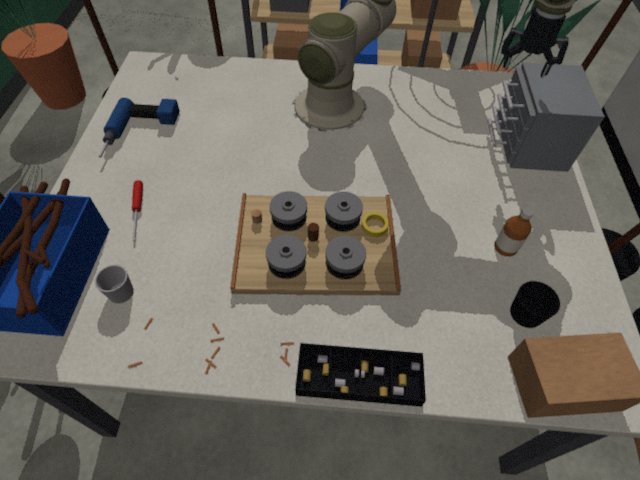

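```bash
cat > h.py <<'E'
import numpy as np, cv2
from bench import manip
def P(c): return np.array([[c["fx"],0,c["cx"]],[0,c["fy"],c["cy"]],[0,0,1]])@np.c_[c["R"],c["t"]]
def back(c,uv,z):
    M=P(c); A=M[:,[0,1,3]].copy(); A[:,2]+=M[:,2]*z
    p=np.linalg.solve(A,[uv[0],uv[1],1]); return p[:2]/p[2]
E
python3 - <<'E'
from h import *
t=manip.read_camera("top"); s=manip.read_camera("scene")
a=np.array([[350,278],[294,281],[347,222],[291.5,225]],float)
b=np.array([[288.5,206],[343.5,206],[286,242],[346,252]],float)
X=cv2.triangulatePoints(P(t),P(s),a.T,b.T); print((X[:3]/X[3]).T.round(4))
for u in a: print(back(t,u,.08).round(4))
for n,c,bx in(("t",t,(230,180,180,140)),("s",s,(225,180,180,120))):
    x,y,w,h=bx; cv2.imwrite(f"pics/{n}1.png",cv2.resize(c["img"][y:y+h,x:x+w],None,fx=4,fy=4,interpolation=cv2.INTER_CUBIC))
E
```

```text
[[ 0.4872 -0.0737  0.0705]
 [ 0.4762  0.065   0.0725]
 [ 0.6225 -0.062   0.1057]
 [ 0.6162  0.0764  0.0737]]
[ 0.487  -0.0743]
[0.4761 0.0637]
[ 0.6265 -0.064 ]
[0.6153 0.0744]
```

View pics/t1.png

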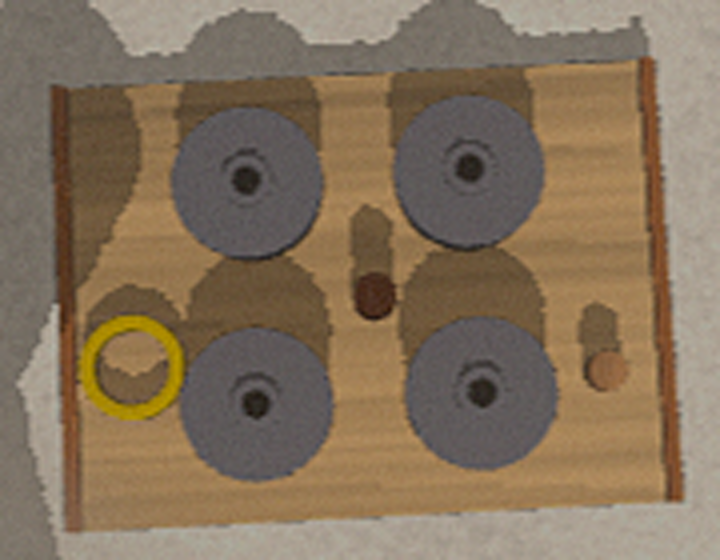

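View pics/s1.png

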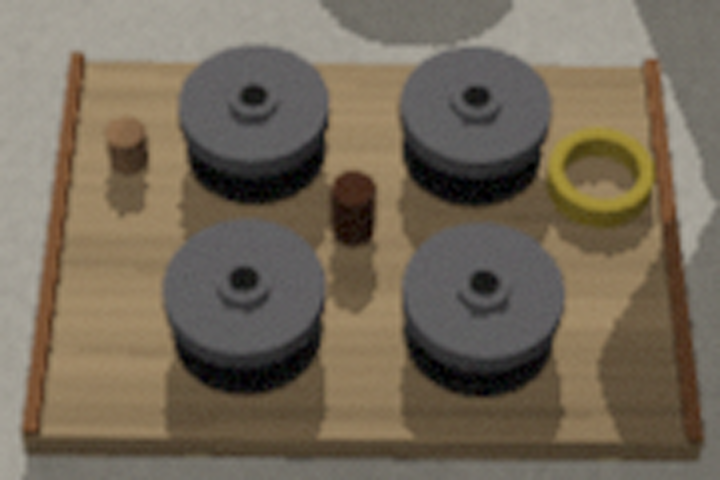

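```bash
cat >> h.py <<'E'
def caps():
    t=manip.read_camera("top"); s=manip.read_camera("scene")
    a=np.array([[350.5,277.75],[294,280.75],[347.5,221.75],[291.5,225]],float)
    b=np.array([[288.5,204],[344,204.25],[286,249.75],[346,250.75]],float)
    X=cv2.triangulatePoints(P(t),P(s),a.T,b.T); return (X[:3]/X[3]).T
E
python3 - <<'E'
from h import *
from scipy.spatial.transform import Rotation as Ro
C=caps(); print(C.round(4)); 
d=C[2]+C[3]-C[0]-C[1]; e=C[1]+C[3]-C[0]-C[2]
y=np.arctan2(d[1]-e[0],d[0]+e[1]); print("yaw",np.degrees(y))
B=np.array([np.cos(y),np.sin(y),0]); L=np.array([-B[1],B[0],0])
m=C.mean(0); print("model",[ (m+.07*(i*B+j*L)).round(4) for i,j in((-1,-1),(-1,1),(1,-1),(1,1))])
st=manip.sense(); q=st["orientation"]; R=Ro.from_quat(q[[1,2,3,0]]).as_matrix(); print(R.round(3))
goal=m+.07*(-B+L)-.035*B; goal[2]=.13
print("dp",(R.T@(goal-st["tool_pos"])).round(4), "twist",np.degrees(np.arctan2(*(R.T@-B)[[1,0]])))
E
```

```text
[[ 0.4875 -0.0739  0.0788]
 [ 0.4767  0.0652  0.0799]
 [ 0.6269 -0.0635  0.0805]
 [ 0.6156  0.0761  0.078 ]]
yaw 4.474875262171763
model [array([ 0.4873, -0.0743,  0.0793]), array([0.4764, 0.0653, 0.0793]), array([ 0.6269, -0.0634,  0.0793]), array([0.616 , 0.0762, 0.0793])]
[[-0.971  0.239 -0.   ]
 [ 0.239  0.971 -0.   ]
 [ 0.    -0.    -1.   ]]
dp [-0.4139 -0.3588  0.1122] twist -18.274737303937208
```

```bash
python3 -m handwheel '[{"grip":0,"dp":[-0.03,-0.026,0],"twist":-6},{"grip":0,"dp":[-0.06,-0.052,0],"twist":-12},{"grip":0,"dp":[-0.09,-0.078,0],"twist":-18.3},{"grip":0,"dp":[-0.12,-0.104,0],"twist":-18.3},{"grip":0,"dp":[-0.15,-0.13,0],"twist":-18.3},{"grip":0,"dp":[-0.18,-0.156,0],"twist":-18.3},{"grip":0,"dp":[-0.21,-0.182,0],"twist":-18.3},{"grip":0,"dp":[-0.21,-0.182,0],"twist":-18.3}]'
cat >> h.py <<'E'
from scipy.spatial.transform import Rotation as Ro
def go(g):
    st=manip.sense(); R=Ro.from_quat(st["orientation"][[1,2,3,0]]).as_matrix()
    B=np.array([np.cos(.0781),np.sin(.0781),0])
    print("clk",st["clock"],"tcp",st["tool_pos"].round(4),"F",st["wrist_force"].round(2),"gap",st["finger_gap"],"dp",(R.T@(np.array(g)-st["tool_pos"])).round(4),"tw",np.degrees(np.arctan2(*(R.T@-B)[[1,0]])).round(2))
E
python3 -c "
from h import *
go([.4415,.0626,.14])"
```

```text
clock: 0.97
tool_pos: [0.289, 0.2788, 0.2424]
orientation: [0.001, -0.036, 0.999, -0.001]
wrist_force: [-0.7, -0.3, -0.8]
finger_gap: -0.0004
grasp_force: 0.0
clk 0.9667 tcp [0.289  0.2788 0.2424] F [-0.67 -0.33 -0.77] gap -0.0004191616140547936 dp [-0.1365 -0.2264  0.1028] tw -0.37
```

```bash
python3 -m handwheel '[{"grip":0,"dp":[-0.02,-0.033,0.012],"twist":0},{"grip":0,"dp":[-0.04,-0.066,0.024],"twist":0},{"grip":0,"dp":[-0.06,-0.099,0.036],"twist":0},{"grip":0,"dp":[-0.08,-0.132,0.05],"twist":0},{"grip":0,"dp":[-0.1,-0.165,0.065],"twist":0},{"grip":0,"dp":[-0.12,-0.198,0.08],"twist":0},{"grip":0,"dp":[-0.137,-0.226,0.103],"twist":0},{"grip":0,"dp":[-0.137,-0.226,0.103],"twist":0}]'; python3 -m handwheel '[{"grip":0,"dp":[0,0,0],"twist":0},{"grip":0,"dp":[0,0,0],"twist":0},{"grip":0,"dp":[0,0,0],"twist":0}]'
python3 -c "
from h import *
go([.4415,.0626,.1])
c=manip.read_camera('top');print(back(c,(0,0),0)[:1])
cv2.imwrite('pics/t2.png',cv2.resize(c['img'][180:340,220:420],None,fx=4,fy=3.75))"
```

```text
clock: 1.63
tool_pos: [0.4412, 0.0649, 0.136]
orientation: [-0.002, -0.037, 0.999, -0.0]
wrist_force: [-1.6, 1.0, -0.1]
finger_gap: 0.0001
grasp_force: 0.0
clock: 1.88
tool_pos: [0.4399, 0.0694, 0.14]
orientation: [0.001, -0.04, 0.999, -0.0]
wrist_force: [0.3, 0.4, 0.8]
finger_gap: 0.0003
grasp_force: 0.0
clk 1.8833 tcp [0.4399 0.0694 0.14  ] F [0.27 0.42 0.77] gap 0.00027840345562014034 dp [-0.001 -0.007  0.04 ] tw 0.11
[1.24351606]
```

View pics/t2.png

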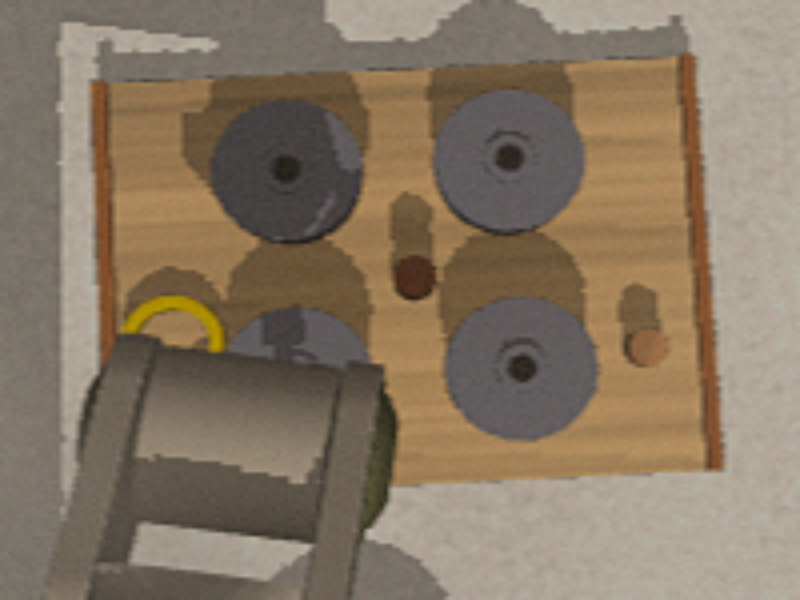

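```bash
python3 -m handwheel '[{"grip":0,"dp":[-0.001,-0.006,0.02],"twist":0},{"grip":0,"dp":[-0.001,-0.006,0.04],"twist":0},{"grip":0,"dp":[-0.001,-0.006,0.046],"twist":0},{"grip":0,"dp":[-0.001,-0.006,0.046],"twist":0},{"grip":0,"dp":[-0.001,-0.006,0.046],"twist":0},{"grip":0,"dp":[-0.001,-0.006,0.046],"twist":0}]'
for i in 1 ; do python3 -m handwheel '[{"grip":0,"dp":[0,0,0.002],"twist":0},{"grip":0,"dp":[0,0,0.002],"twist":0},{"grip":0,"dp":[0,0,0.002],"twist":0},{"grip":0,"dp":[0,0,0.002],"twist":0}]'; done
```

```text
clock: 2.43
tool_pos: [0.4421, 0.0629, 0.0945]
orientation: [0.001, -0.04, 0.999, -0.0]
wrist_force: [-0.1, 1.0, 0.2]
finger_gap: 0.0001
grasp_force: 0.0
clock: 2.77
tool_pos: [0.4416, 0.0626, 0.0915]
orientation: [0.0, -0.039, 0.999, -0.0]
wrist_force: [-0.3, -0.0, -0.2]
finger_gap: 0.0001
grasp_force: 0.0
```

```bash
python3 -m handwheel '[{"grip":0,"dp":[0,0,0.0015],"twist":0},{"grip":0,"dp":[0,0,0.0015],"twist":0},{"grip":0,"dp":[0,0,0.0015],"twist":0},{"grip":0,"dp":[0,0,0.0015],"twist":0}]' | grep -E 'pos|force: \['
python3 -m handwheel '[{"grip":0,"dp":[0,0,0.0015],"twist":0},{"grip":0,"dp":[0,0,0.0015],"twist":0},{"grip":0,"dp":[0,0,0.0015],"twist":0},{"grip":0,"dp":[0,0,0.0015],"twist":0}]' | grep -E 'pos|force: \['
```

```text
tool_pos: [0.4416, 0.0626, 0.0898]
wrist_force: [-0.1, 0.0, 0.6]
tool_pos: [0.4415, 0.0626, 0.0883]
wrist_force: [-0.6, 0.1, 0.5]
```

```bash
python3 -m handwheel '[{"grip":0,"dp":[0,0,0.0015],"twist":0},{"grip":0,"dp":[0,0,0.0015],"twist":0},{"grip":0,"dp":[0,0,0.0015],"twist":0},{"grip":0,"dp":[0,0,0.0015],"twist":0}]' | grep -E 'pos|force: \['
python3 -m handwheel '[{"grip":0,"dp":[0,0,0.001],"twist":0},{"grip":0,"dp":[0,0,0.001],"twist":0},{"grip":0,"dp":[0,0,0.001],"twist":0},{"grip":0,"dp":[0,0,0.001],"twist":0}]' | grep -E 'pos|force: \['
```

```text
tool_pos: [0.4415, 0.0626, 0.0868]
wrist_force: [0.2, -0.7, -0.6]
tool_pos: [0.4415, 0.0626, 0.0858]
wrist_force: [-0.3, -0.6, 0.4]
```

```bash
python3 -m handwheel '[{"grip":0,"dp":[0,0,0.001],"twist":0},{"grip":0,"dp":[0,0,0.001],"twist":0},{"grip":0,"dp":[0,0,0.001],"twist":0},{"grip":0,"dp":[0,0,0.001],"twist":0}]' | grep -E 'pos|force: \['
python3 -m handwheel '[{"grip":0,"dp":[0,0,0.001],"twist":0},{"grip":0,"dp":[0,0,0.001],"twist":0},{"grip":0,"dp":[0,0,0.001],"twist":0},{"grip":0,"dp":[0,0,0.001],"twist":0}]' | grep -E 'pos|force: \['
```

```text
tool_pos: [0.4417, 0.0626, 0.0849]
wrist_force: [-0.1, 0.7, 2.4]
tool_pos: [0.4416, 0.0625, 0.084]
wrist_force: [-1.2, 0.0, 5.7]
```

```bash
python3 -m handwheel '[{"grip":0,"dp":[0,0,-0.025],"twist":0},{"grip":0,"dp":[0,-0.035,-0.025],"twist":0},{"grip":0,"dp":[0,-0.07,-0.025],"twist":0},{"grip":0,"dp":[0,-0.105,-0.025],"twist":0},{"grip":0,"dp":[0,-0.14,-0.025],"twist":0},{"grip":0,"dp":[0,-0.14,-0.025],"twist":0},{"grip":0,"dp":[0,-0.14,-0.025],"twist":0},{"grip":0,"dp":[0,-0.14,-0.025],"twist":0}]'
python3 -c "
from h import *
go([.4524,-.077,.092])"
```

```text
clock: 5.43
tool_pos: [0.4522, -0.0766, 0.1085]
orientation: [-0.0, -0.039, 0.999, 0.0]
wrist_force: [0.1, -0.3, -0.4]
finger_gap: -0.0
grasp_force: 0.0
clk 5.4333 tcp [ 0.4522 -0.0766  0.1085] F [ 0.11 -0.33 -0.36] gap -2.074958354035912e-05 dp [-0.0002 -0.0004  0.0165] tw 0.01
```

```bash
python3 -m handwheel '[{"grip":0,"dp":[0,0,0.01],"twist":0},{"grip":0,"dp":[0,0,0.0165],"twist":0},{"grip":0,"dp":[0,0,0.0165],"twist":0},{"grip":0,"dp":[0,0,0.0165],"twist":0},{"grip":0,"dp":[0,0,0.0165],"twist":0}]' | grep -E 'pos|force: \['
python3 -m handwheel '[{"grip":0,"dp":[0,0,0.0015],"twist":0},{"grip":0,"dp":[0,0,0.0015],"twist":0},{"grip":0,"dp":[0,0,0.0015],"twist":0},{"grip":0,"dp":[0,0,0.0015],"twist":0}]' | grep -E 'pos|force: \['
python3 -m handwheel '[{"grip":0,"dp":[0,0,0.0015],"twist":0},{"grip":0,"dp":[0,0,0.0015],"twist":0},{"grip":0,"dp":[0,0,0.0015],"twist":0},{"grip":0,"dp":[0,0,0.0015],"twist":0}]' | grep -E 'pos|force: \['
```

```text
tool_pos: [0.4526, -0.0766, 0.0925]
wrist_force: [-0.1, -0.4, 0.4]
tool_pos: [0.4526, -0.077, 0.0909]
wrist_force: [0.7, 0.9, 0.2]
tool_pos: [0.4525, -0.077, 0.0893]
wrist_force: [0.2, 0.5, 0.5]
```

```bash
python3 -m handwheel '[{"grip":0,"dp":[0,0,0.0015],"twist":0},{"grip":0,"dp":[0,0,0.0015],"twist":0},{"grip":0,"dp":[0,0,0.0015],"twist":0},{"grip":0,"dp":[0,0,0.0015],"twist":0}]' | grep -E 'pos|force: \['
python3 -m handwheel '[{"grip":0,"dp":[0,0,0.001],"twist":0},{"grip":0,"dp":[0,0,0.001],"twist":0},{"grip":0,"dp":[0,0,0.001],"twist":0},{"grip":0,"dp":[0,0,0.001],"twist":0}]' | grep -E 'pos|force: \['
```

```text
tool_pos: [0.4525, -0.077, 0.0878]
wrist_force: [-0.7, -0.5, -0.0]
tool_pos: [0.4526, -0.077, 0.0868]
wrist_force: [-0.3, -0.3, 0.1]
```

```bash
python3 -m handwheel '[{"grip":0,"dp":[0,0,0.001],"twist":0},{"grip":0,"dp":[0,0,0.001],"twist":0},{"grip":0,"dp":[0,0,0.001],"twist":0},{"grip":0,"dp":[0,0,0.001],"twist":0}]' | grep -E 'pos|force: \['
python3 -m handwheel '[{"grip":0,"dp":[0,0,0.001],"twist":0},{"grip":0,"dp":[0,0,0.001],"twist":0},{"grip":0,"dp":[0,0,0.001],"twist":0},{"grip":0,"dp":[0,0,0.001],"twist":0}]' | grep -E 'pos|force: \['
```

```text
tool_pos: [0.4526, -0.077, 0.0858]
wrist_force: [0.8, 0.2, 0.4]
tool_pos: [0.4525, -0.077, 0.0848]
wrist_force: [-0.7, -0.2, -0.4]
```

```bash
python3 -m handwheel '[{"grip":0,"dp":[0,0,0.001],"twist":0},{"grip":0,"dp":[0,0,0.001],"twist":0},{"grip":0,"dp":[0,0,0.001],"twist":0},{"grip":0,"dp":[0,0,0.001],"twist":0}]' | grep -E 'pos|force: \['
python3 -m handwheel '[{"grip":0,"dp":[0,0,0.001],"twist":0},{"grip":0,"dp":[0,0,0.001],"twist":0},{"grip":0,"dp":[0,0,0.001],"twist":0},{"grip":0,"dp":[0,0,0.001],"twist":0}]' | grep -E 'pos|force: \['
```

```text
tool_pos: [0.4525, -0.077, 0.0838]
wrist_force: [0.4, 0.2, 1.3]
tool_pos: [0.4525, -0.077, 0.0828]
wrist_force: [-2.0, -1.0, 0.4]
```

```bash
python3 -m handwheel '[{"grip":0,"dp":[0,0,0.001],"twist":0},{"grip":0,"dp":[0,0,0.001],"twist":0},{"grip":0,"dp":[0,0,0.001],"twist":0},{"grip":0,"dp":[0,0,0.001],"twist":0}]' | grep -E 'pos|force: \['
python3 -m handwheel '[{"grip":0,"dp":[0,0,0.001],"twist":0},{"grip":0,"dp":[0,0,0.001],"twist":0},{"grip":0,"dp":[0,0,0.001],"twist":0},{"grip":0,"dp":[0,0,0.001],"twist":0}]' | grep -E 'pos|force: \['
```

```text
tool_pos: [0.4525, -0.077, 0.0818]
wrist_force: [-1.1, -0.3, 2.1]
tool_pos: [0.4525, -0.077, 0.0808]
wrist_force: [-1.6, -1.1, 2.6]
```

```bash
python3 -m handwheel '[{"grip":0,"dp":[0,0,0.001],"twist":0},{"grip":0,"dp":[0,0,0.001],"twist":0},{"grip":0,"dp":[0,0,0.001],"twist":0},{"grip":0,"dp":[0,0,0.001],"twist":0},{"grip":0,"dp":[0,0,0.001],"twist":0},{"grip":0,"dp":[0,0,0.001],"twist":0}]' | grep -E 'pos|force: \['
python3 -c "
from h import *
c=manip.read_camera('scene')
cv2.imwrite('pics/s2.png',cv2.resize(c['img'][150:270,225:405],None,fx=4,fy=4))"
```

```text
tool_pos: [0.4526, -0.077, 0.0798]
wrist_force: [-0.8, -0.1, 2.7]
```

View pics/s2.png

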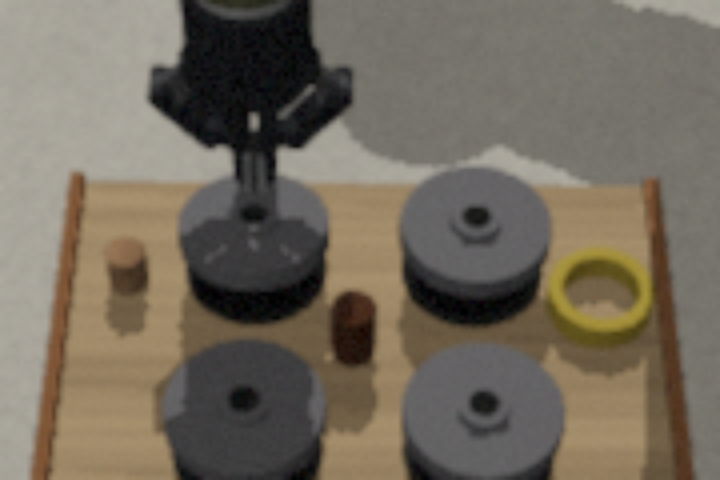

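The near-right cap yields only about 0.5 N/mm over several mm, so it is the one that rocks. The picture shows the fingertips on its rim, with the collar at crop (254,213). Next I lift and go to its middle.

```bash
python3 -m handwheel '[{"grip":0,"dp":[0,0,-0.02],"twist":0},{"grip":0,"dp":[0,0,-0.028],"twist":0},{"grip":0,"dp":[-0.035,0,-0.028],"twist":0},{"grip":0,"dp":[-0.035,0,-0.028],"twist":0},{"grip":0,"dp":[-0.035,0,-0.028],"twist":0},{"grip":0,"dp":[-0.035,0,-0.028],"twist":0}]' >/dev/null
python3 -m handwheel '[{"grip":0,"dp":[0,0,0.01],"twist":0},{"grip":0,"dp":[0,0,0.013],"twist":0},{"grip":0,"dp":[0,0,0.013],"twist":0},{"grip":0,"dp":[0,0,0.013],"twist":0},{"grip":0,"dp":[0,0,0.013],"twist":0}]' 
python3 -c "
from h import *
go([.4873,-.0743,.092])"
```

```text
clock: 10.65
tool_pos: [0.4874, -0.0743, 0.0948]
orientation: [0.0, -0.039, 0.999, -0.0]
wrist_force: [-0.1, -0.2, -0.3]
finger_gap: -0.0003
grasp_force: 0.0
clk 10.65 tcp [ 0.4874 -0.0743  0.0948] F [-0.09 -0.15 -0.27] gap -0.00026420435435169076 dp [0.0001 0.     0.0028] tw 0.02
```

```bash
python3 -m handwheel '[{"grip":0,"dp":[0,0,0.002],"twist":0},{"grip":0,"dp":[0,0,0.002],"twist":0},{"grip":0,"dp":[0,0,0.002],"twist":0},{"grip":0,"dp":[0,0,0.002],"twist":0}]' | grep -E 'pos|force: \['
python3 -m handwheel '[{"grip":0,"dp":[0,0,0.0015],"twist":0},{"grip":0,"dp":[0,0,0.0015],"twist":0},{"grip":0,"dp":[0,0,0.0015],"twist":0},{"grip":0,"dp":[0,0,0.0015],"twist":0}]' | grep -E 'pos|force: \['
python3 -m handwheel '[{"grip":0,"dp":[0,0,0.001],"twist":0},{"grip":0,"dp":[0,0,0.001],"twist":0},{"grip":0,"dp":[0,0,0.001],"twist":0},{"grip":0,"dp":[0,0,0.001],"twist":0}]' | grep -E 'pos|force: \['
```

```text
tool_pos: [0.4874, -0.0742, 0.0928]
wrist_force: [0.6, -0.1, -0.6]
tool_pos: [0.4874, -0.0743, 0.0913]
wrist_force: [-0.7, -0.0, -0.3]
tool_pos: [0.4874, -0.0743, 0.0903]
wrist_force: [0.4, 0.6, -0.4]
```

```bash
python3 -m handwheel '[{"grip":0,"dp":[0,0,0.001],"twist":0},{"grip":0,"dp":[0,0,0.001],"twist":0},{"grip":0,"dp":[0,0,0.001],"twist":0},{"grip":0,"dp":[0,0,0.001],"twist":0}]' | grep -E 'pos|force: \['
python3 -m handwheel '[{"grip":0,"dp":[0,0,0.001],"twist":0},{"grip":0,"dp":[0,0,0.001],"twist":0},{"grip":0,"dp":[0,0,0.001],"twist":0},{"grip":0,"dp":[0,0,0.001],"twist":0}]' | grep -E 'pos|force: \['
```

```text
tool_pos: [0.4875, -0.0743, 0.0895]
wrist_force: [-0.7, 0.5, 3.1]
tool_pos: [0.4876, -0.0743, 0.089]
wrist_force: [-2.7, 1.2, 10.0]
```

```bash
python3 -m handwheel '[{"grip":0,"dp":[0,0,0.001],"twist":0},{"grip":0,"dp":[0,0,0.001],"twist":0},{"grip":0,"dp":[0,0,0.001],"twist":0},{"grip":0,"dp":[0,0,0.001],"twist":0}]' | grep -E 'pos|force: \['
python3 -m handwheel '[{"grip":0,"dp":[0,0,0.001],"twist":0},{"grip":0,"dp":[0,0,0.001],"twist":0},{"grip":0,"dp":[0,0,0.001],"twist":0},{"grip":0,"dp":[0,0,0.001],"twist":0}]' | grep -E 'pos|force: \['
```

```text
tool_pos: [0.4877, -0.0743, 0.0882]
wrist_force: [-3.8, 2.5, 12.7]
tool_pos: [0.4877, -0.0743, 0.0873]
wrist_force: [-4.2, 1.8, 14.0]
```

```bash
python3 -m handwheel '[{"grip":0,"dp":[0,0,0.0015],"twist":0},{"grip":0,"dp":[0,0,0.0015],"twist":0},{"grip":0,"dp":[0,0,0.0015],"twist":0},{"grip":0,"dp":[0,0,0.0015],"twist":0}]' | grep -E 'pos|force: \['
python3 -m handwheel '[{"grip":0,"dp":[0,0,0.0015],"twist":0},{"grip":0,"dp":[0,0,0.0015],"twist":0},{"grip":0,"dp":[0,0,0.0015],"twist":0},{"grip":0,"dp":[0,0,0.0015],"twist":0}]' | grep -E 'pos|force: \['
```

```text
tool_pos: [0.4877, -0.0743, 0.0858]
wrist_force: [-3.2, 1.2, 13.5]
tool_pos: [0.4877, -0.0743, 0.0842]
wrist_force: [-4.0, 1.9, 12.9]
```

```bash
python3 -m handwheel '[{"grip":0,"dp":[0,0,0.0015],"twist":0},{"grip":0,"dp":[0,0,0.0015],"twist":0},{"grip":0,"dp":[0,0,0.0015],"twist":0},{"grip":0,"dp":[0,0,0.0015],"twist":0}]' | grep -E 'pos|force: \['
python3 -m handwheel '[{"grip":0,"dp":[0,0,0.001],"twist":0},{"grip":0,"dp":[0,0,0.001],"twist":0},{"grip":0,"dp":[0,0,0.001],"twist":0},{"grip":0,"dp":[0,0,0.001],"twist":0}]' | grep -E 'pos|force: \['
```

```text
tool_pos: [0.4876, -0.0743, 0.0828]
wrist_force: [-3.9, 0.5, 14.2]
tool_pos: [0.4877, -0.0743, 0.0826]
wrist_force: [-6.9, 2.5, 24.8]
```

```bash
python3 -m handwheel '[{"grip":0,"dp":[0,0,0.001],"twist":0},{"grip":0,"dp":[0,0,0.001],"twist":0},{"grip":0,"dp":[0,0,0.001],"twist":0},{"grip":0,"dp":[0,0,0.001],"twist":0}]' | grep -E 'pos|force: \['
python3 -m handwheel '[{"grip":0,"dp":[0,0,-0.01],"twist":0},{"grip":0,"dp":[0,0,-0.03],"twist":0},{"grip":0,"dp":[0,0,-0.06],"twist":0},{"grip":0,"dp":[0.03,0,-0.09],"twist":0},{"grip":0,"dp":[0.065,0,-0.1],"twist":0},{"grip":0,"dp":[0.1,0,-0.11],"twist":0},{"grip":0,"dp":[0.13,0,-0.12],"twist":0},{"grip":0,"dp":[0.13,0,-0.12],"twist":0}]'
python3 -m handwheel '[{"grip":0,"dp":[0,0,0],"twist":0},{"grip":0,"dp":[0,0,0],"twist":0},{"grip":0,"dp":[0,0,0],"twist":0},{"grip":0,"dp":[0,0,0],"twist":0}]'
python3 -c "
from h import *
c=manip.read_camera('scene')
cv2.imwrite('pics/s3.png',cv2.resize(c['img'][180:300,225:405],None,fx=4,fy=4,interpolation=2))"
```

```text
tool_pos: [0.4877, -0.0744, 0.0824]
wrist_force: [-11.4, 3.1, 33.9]
clock: 15.32
tool_pos: [0.3549, -0.0843, 0.201]
orientation: [0.0, -0.039, 0.999, -0.001]
wrist_force: [1.0, 0.4, 0.2]
finger_gap: -0.0001
grasp_force: 0.0
clock: 15.65
tool_pos: [0.3583, -0.0844, 0.1993]
orientation: [-0.0, -0.04, 0.999, 0.0]
wrist_force: [0.3, -0.0, -0.7]
finger_gap: 0.0003
grasp_force: 0.0
```

View pics/s3.png

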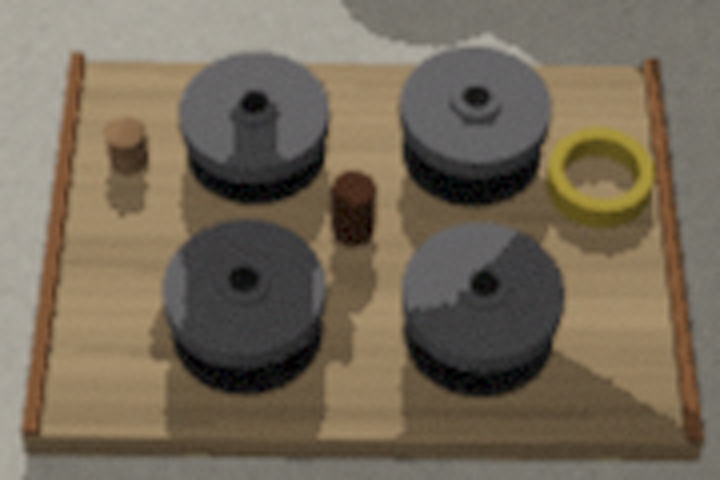

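The near-right cap now sits about 6 crop px lower (collar 96→102), is level, and nothing else has moved.

```bash
python3 -c "
from bench import manip
print(manip.job_done())"
```

```text
the job is handed in; nothing more can be done
None
```

The near-right cap (spot_1) was the loose one: it rocked under a light press, and I pressed it down on its collar to a firm stop about 7 mm lower; it looks level, the arm is clear, and the job is handed in.

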